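# Pivot a notched plywood rail about the post into line

### The job

On the assembly board, slide the notched plywood rail along the board (never lift it off) until the V notch in its end is pushed home on the steel post, with the rail still askew. Then, keeping the notch pressed on the post all the way round, swing the rail about the post until it lies flush along the wooden fence block and press it against the fence for a moment, gently throughout (a firm touch of about 6 to 12 N on post and on fence, never as much as 25 N). Let go, leaving the rail seated and in line, and leave the other things on the bench alone.

Things in the scene. Friction and masses are not known exactly. Their poses are not given: they have to be found in the camera images.
- board: fixed 12 mm grey laminate assembly board, 360 x 400 mm, top face at z = 12 mm; origin on the bench under it, its yaw varies. The line of the job is its own +y direction, through the post.
- post_axis (a point): point on the axis of the fixed upright steel post, 12 mm above the board's top. The post is 20 mm in diameter, 40 mm high above the board, and stands near the board's -y edge. Sliding the rail over the board takes about 2 to 5 N by itself, on top of what bears on the post.
- fence_face (a point): middle of the face the rail must lie against, 12 mm above the board's top; it looks to the board's +x. Fence: fixed wooden block 100 mm long (along the board's y), 24 mm thick, 30 mm high, its face 21 mm to the board's -x side of the post's axis, spanning 80 to 180 mm from the post along the board's +y. A twist of the wrist holding the rail also levers it on the fence.
- rail_notch (a point): point of the loose rail where the post's axis sits when the notch is home, half-way up, 1.1 mm outside the rail's notched end; x runs along the rail away from the notch, z up. The notch is a 90 degree V, 26 mm wide, 13 mm deep, in the middle of the end, whose outer corners are cut off at 45 degrees. It starts 35 to 70 mm from the post. In line and home, x is the board's +y.
- rail_center (a point): centre of the loose plywood rail, half-way up, 151 mm from the notch point; same axes. Rail: 300 long, 42 wide, 24 mm high, about 0.2 kg, flat on the board, starting 23 to 36 degrees askew, free end on the board's +x side of the line. In line and home its long side touches the fence face; from 180 to 301 mm from the notch point it is clear of the fence and can be gripped across its width.
- tape: grey ring, 56 mm across, 19 mm high, standing on the board on the robot's side of the fence; leave alone
- jar: small clear jar with a metal cap, 48 mm across, 55 mm high, on the board; leave alone
- hammer: hammer lying to the robot's right; leave alone
- driver: screwdriver lying to the robot's left; leave alone
- strip: plain plywood strip without a notch, 190 x 42 x 24 mm, to the right; leave alone
- screws: open grey two-part tray, 110 x 90 x 35 mm, to the left; leave alone
- block: wooden offcut block, 70 x 45 x 35 mm, to the left; leave alone

How it is judged:
On the way, in this order (a step that is already met when the one before it is completed fails the run):
1. the notch is pushed home on the post (within 4 mm, pressed with more than 4 N) while the rail is still more than 0.25 rad out of line (horizontal distance between rail_notch and post_axis below 0.004 m and contact force between rail and post above 4 N and angle between the x axis of rail_notch and the y axis of board, either way round above 0.25 rad), for 0.2 s.
2. on the swing, between 0.2 and 0.04 rad out of line, the notch is pressed on the post (within 4 mm, more than 2 N) (horizontal distance between rail_notch and post_axis below 0.004 m and contact force between rail and post above 2 N and angle between the x axis of rail_notch and the y axis of board, either way round between 0.04 and 0.2 rad), for 0.2 s.
3. the rail is flush along the fence (within 0.015 rad), notch on the post, pressed on the fence with more than 4 N (horizontal distance between rail_notch and post_axis below 0.004 m and contact force between rail and fence above 4 N and angle between the x axis of rail_notch and the y axis of board, either way round below 0.015 rad), for 0.3 s.
At the end, for the whole second after the job is handed in: The rail lies flat and still on the board, its notch home on the post (within 3 mm) and its length in line with the board's y, flush along the fence (within 0.015 rad), released (horizontal distance between rail_notch and post_axis below 0.003 m and angle between the x axis of rail_notch and the y axis of board, either way round below 0.015 rad and z of rail_notch in the frame of board below 0.027 m and angle between rail_notch's own z axis and vertical below 0.03 rad and linear speed of rail below 0.01 m/s); the robot touches nothing.
It fails at once if the rail bears on the post with 25 N or more (contact force between rail and post above 25 N).
It fails at once if the rail bears on the fence with 25 N or more (contact force between rail and fence above 25 N).
It fails at once if the rail is brought within 0.25 rad of the line with its notch more than 8 mm off the post (angle between the x axis of rail_notch and the y axis of board, either way round below 0.25 rad and horizontal distance between rail_notch and post_axis above 0.008 m).
It fails at once if the rail is lifted off the board (an end or the middle raised by more than 12 mm) (z of any of rail_notch, rail_center in the frame of board above 0.036 m).
It fails at once if another thing on the bench is moved by more than 15 mm (distance of any of tape, jar, hammer, driver, strip, screws, block from where it was at the start of the episode above 0.015 m).
It also fails if it takes over 62 s, if anything falls off the work surface, if the arm or the gripper's body presses on something with over 40 N, if the wrist force passes 120 N, or if a joint passes its speed limit or range.

### The arm

A 7-joint arm with a two-finger parallel gripper is mounted at the origin on the work surface. World frame = base frame: x ahead of the robot, y to its left, z up, the work surface at z = 0. Lengths are in m, angles in rad, forces in N, time in s.
With the tool pointing down it reaches from about 0.4 to 0.85 m from the base axis. Payload 4.5 kg.
Tool frame: the origin (TCP) lies at the very end of the fingers, on their centre line; the grasp point (between the pads) lies 19 mm behind it; z points along the fingers, y is the line along which they close (so a half turn about z gives the same grasp; the last joint's range is limited). The gripper opens to 88 mm and grips with 3 to 60 N. Pads are 18 mm wide; open, the fingers measure 123 mm over their backs; the gripper's body (75 mm by 187 mm) begins 45 mm behind the grasp point.
Start: joints at [1.356, 0.689, -0.195, 1.565, 0.157, 0.902, -0.215], TCP at [0.154, -0.606, 0.239] pointing down, gripper open.
Joint ranges: [-3.01, 3.01], [-0.46, 2.08], [-1.47, 1.51], [0.13, 2.56], [-1, 4.14], [0.04, 2.09], [-2.66, 2.66]. Speed limits (rad/s): [2.57, 2.57, 3.14, 3.14, 3.14, 3.14, 3.14].

### API

Orientations are given as a 3x3 rotation matrix whose columns are the frame's x, y, z axes.
In Python, from workcell import robot gives the robot as it stands. Calls block until the motion is done:
- robot.movep(position, orientation): joint-space move of the TCP to a pose.
- robot.move_l(position, rotation=None, rate=0.15): straight line of the TCP; rotation=None keeps the orientation; rate is the mean speed in m/s.
- robot.set_joints(angles): joint-space move.
- robot.command_gripper(opening, effort=None): opening from 0.0 (shut) to 1.0 (fully open); effort is the grip in N (None keeps the last); returns when the fingers have stopped.
- robot.hold(seconds).
- robot.ik(position, orientation): joint angles nearest the present ones, or None.
- robot.state(): the state.
- robot.get_image(name): name is "scene" or "top" or "wrist"; returns the picture (480x640x3 uint8, red, green, blue); there is no depth.
- robot.camera_params(name): a dict with "intrinsics" (3x3 intrinsics, pixels), "cam_to_world" (4x4, takes a point from camera to world coordinates). Camera axes: x right, y up, looking along -z (the intrinsics and any distortion apply to the point x, -y, -z); pixel columns grow to the right and rows downward; lengths in m; the calibration is good to about 2 mm. A picture is of the moment at which its call begins: read the wrist's pose just before it. camera_params takes no time and is no camera call; for the wrist camera it gives the pose at the moment of the call.
A pose or a line that the arm cannot do raises robot.PlanningError and nothing moves.
- robot.finish_job(): hands the job in; it is judged then, once.
The state is a dict: "clock": time; "joint_positions": joint angles; "joint_velocities": joint speeds; "tau": joint torques, N m; "eef_pos": TCP position; "tcp_rot": TCP orientation; "wrist_force": force on the tool from outside, world axes, zero at the start; "ft_torque": the same for the moment, N m; "opening": opening from 0.0 (shut) to 1.0 (fully open); "grasp_force": force on a finger pad.
Only numpy, scipy, OpenCV 4.12 (cv2) and the standard library are available. Lean on these libraries where they do the work, as an engineer would, in place of code of your own. Each camera call takes 0.05 s, during which the arm holds its last target. There are 200 camera calls.

## Working session

There is one attempt and no reset: what is moved stays moved. The work goes in short steps, each a Python script; the robot and the scene stay as the last script left them, time stands still between calls to the robot, and variables do not carry over. Pictures are saved under pics/ and viewed, at most 10 in all, crops included, and the job is handed in when it is done.

```bash
mkdir -p pics; ls
python3 - <<'E'
from workcell import robot
import cv2
for n in("scene","top"):
    im=robot.get_image(n); cv2.imwrite(f"pics/{n}0.png",im[:,:,::-1])
    p=robot.camera_params(n); print(n,p)
s=robot.state(); print({k:s[k] for k in("clock","eef_pos","tcp_rot","wrist_force","ft_torque","opening")})
E
```

```text
pics
scene {'intrinsics': array([[554.28953488,   0.        , 330.38952271],
       [  0.        , 554.28953488, 239.46500972],
       [  0.        ,   0.        ,   1.        ]]), 'cam_to_world': array([[ 0.23407419, -0.77497072,  0.58705167,  1.30609169],
       [ 0.97219799,  0.19052453, -0.13613032, -0.14097486],
       [-0.00635073,  0.60259505,  0.79802185,  1.04833793],
       [ 0.        ,  0.        ,  0.        ,  1.        ]])}
top {'intrinsics': array([[487.7892131 ,   0.        , 309.83774197],
       [  0.        , 487.7892131 , 253.13071745],
       [  0.        ,   0.        ,   1.        ]]), 'cam_to_world': array([[ 2.92300299e-02,  9.88416900e-01, -1.48921581e-01,
         4.18923417e-01],
       [-9.99572704e-01,  2.89216176e-02, -4.23662192e-03,
         1.67136446e-02],
       [ 1.19504313e-04,  1.48981784e-01,  9.88839933e-01,
         1.15549052e+00],
       [ 0.00000000e+00,  0.00000000e+00,  0.00000000e+00,
         1.00000000e+00]])}
{'clock': 0.1, 'eef_pos': array([ 0.1537136 , -0.6052339 ,  0.23801075]), 'tcp_rot': array([[ 9.69186154e-01,  2.46328897e-01, -5.22428292e-04],
       [ 2.46329418e-01, -9.69184944e-01,  1.53722165e-03],
       [-1.27667521e-04, -1.61854340e-03, -9.99998682e-01]]), 'wrist_force': array([ 0.19193559, -0.53373423, -0.30389224]), 'ft_torque': array([ 0.01175015, -0.00760052,  0.08076296]), 'opening': 0.9977074812549013}
```

View pics/top0.png

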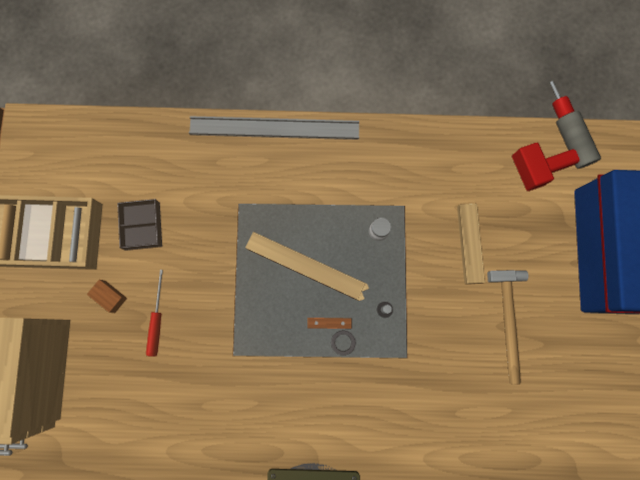

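View pics/scene0.png

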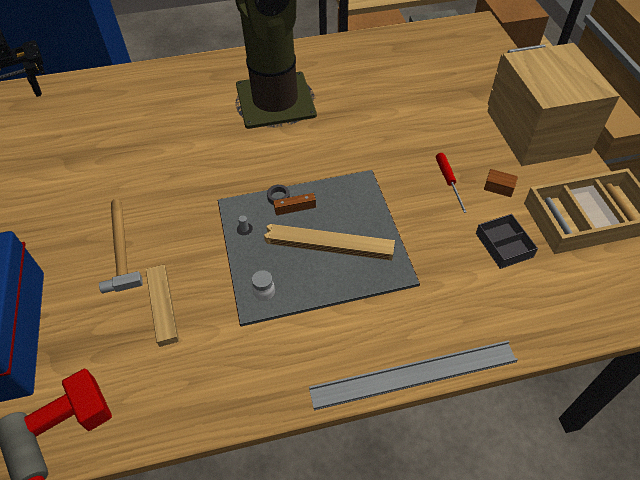

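The top view shows the post at (385,310), the notch end near (365,293), the free end near (250,240), the fence at (308–352,323) and the jar at (380,228). The scene view shows the post at (243,225), the notch end at (268,235) and the free end at (393,248). Next I'll enlarge both.

Run:
```python
import cv2
a=cv2.imread("pics/top0.png")[195:365,228:412]; cv2.imwrite("pics/topc.png",cv2.resize(a,None,fx=4.3,fy=3.5,interpolation=cv2.INTER_CUBIC) if 0 else cv2.resize(a,None,fx=3.5,fy=3.5,interpolation=cv2.INTER_CUBIC))
a=cv2.imread("pics/scene0.png")[165:330,215:425]; cv2.imwrite("pics/scenec.png",cv2.resize(a,None,fx=3.5,fy=3.5,interpolation=cv2.INTER_CUBIC))
```

```text
(no output)
```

View pics/topc.png

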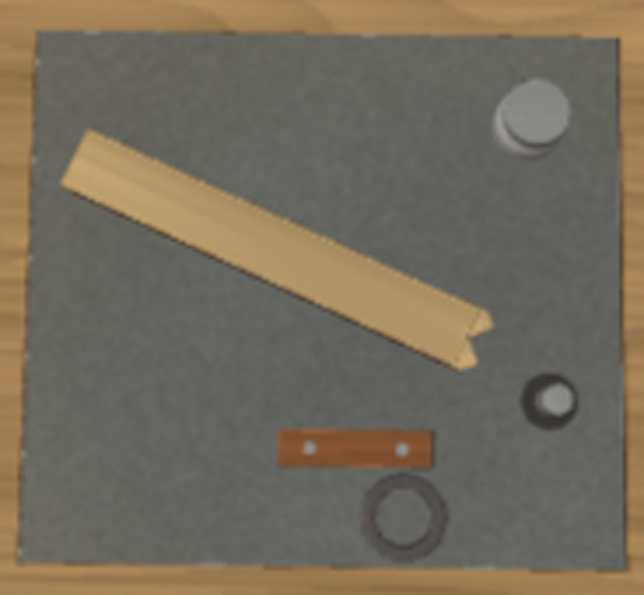

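View pics/scenec.png

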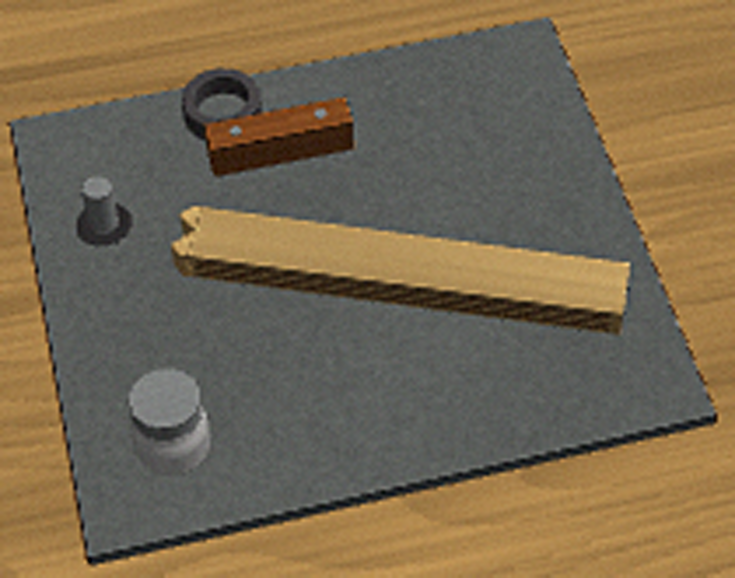

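The top crop shows the post top at (556,399), the rail's free corners at (88,130) and (62,184), the V apex at (468,337), and the fence top corners at (279,430), (432,430), (433,467) and (279,467). In the scene crop the post top is at (97,188), the rail's free corners are at (623,314) and (630,263), the V apex is at about (200,228), and the fence face edge runs from (211,147) to (353,121). I'll triangulate these.

```bash
cat > geo.py <<'E'
import numpy as np
from workcell import robot
def ray(n,uv,par=None):
    p=par or robot.camera_params(n); K=p["intrinsics"];T=np.array(p["cam_to_world"])
    d=np.array([(uv[0]-K[0,2])/K[0,0],-(uv[1]-K[1,2])/K[1,1],-1]); d=T[:3,:3]@d
    return T[:3,3],d/np.linalg.norm(d)
def tri(rays):
    A=sum(np.eye(3)-np.outer(d,d) for o,d in rays); b=sum((np.eye(3)-np.outer(d,d))@o for o,d in rays)
    return np.linalg.solve(A,b)
def plane(r,z): o,d=r; return o+d*(z-o[2])/d[2]
E
python3 - <<'E'
from geo import *
np.set_printoptions(precision=4,suppress=True)
t=lambda x,y:ray("top",(228+(x+.5)/3.5-.5,195+(y+.5)/3.5-.5))
s=lambda x,y:ray("scene",(215+(x+.5)/3.5-.5,165+(y+.5)/3.5-.5))
P={"post":((556,399),(97,188),.052),"A":((88,130),(623,314),.036),"B":((62,184),(630,263),.036),"V":((468,337),(200,228),.036),
"f-x-y":((433,467),(205,124),.042),"f-x+y":((279,467),(346,98),.042),"f+x+y":((279,430),(353,121),.042),"f+x-y":((432,430),(211,147),.042),
"b+x+y":((36,30),(716,415),.012),"b+x-y":((619,38),(92,560),.012),"b-x-y":((627,570),(12,123),.012),"b-x+y":((18,563),(548,18),.012)}
for k,(a,b,z) in P.items(): print(k,tri([t(*a),s(*b)]),plane(t(*a),z)[:2],plane(s(*b),z)[:2])
print("edges",plane(t(478,308),.036),plane(t(460,368),.036))
E
```

```text
post [ 0.4639 -0.155   0.0511] [ 0.4639 -0.1546] [ 0.4646 -0.1552]
A [0.6344 0.1571 0.0347] [0.634  0.1562] [0.6354 0.1574]
B [0.5973 0.1729 0.0361] [0.597  0.1718] [0.5973 0.1741]
V [ 0.5035 -0.0964  0.0392] [ 0.5033 -0.0992] [ 0.5015 -0.0938]
f-x-y [ 0.4186 -0.0761  0.0435] [ 0.4184 -0.0772] [ 0.4175 -0.0751]
f-x+y [0.4157 0.0233 0.0404] [0.4155 0.0221] [0.4173 0.0242]
f+x+y [0.4393 0.0235 0.0423] [0.4392 0.0228] [0.4392 0.0243]
f+x-y [ 0.4421 -0.0754  0.0457] [ 0.4421 -0.0761] [ 0.4389 -0.0747]
b+x+y [0.7078 0.1983 0.0111] [0.7076 0.1982] [0.7083 0.198 ]
b+x-y [ 0.7147 -0.2013  0.0089] [ 0.7136 -0.2027] [ 0.7169 -0.1993]
b-x-y [ 0.3554 -0.2072  0.0104] [ 0.3553 -0.208 ] [ 0.3573 -0.2059]
b-x+y [0.3481 0.1918 0.0106] [0.3482 0.1916] [0.3493 0.1912]
edges [ 0.5226 -0.1055  0.036 ] [ 0.4829 -0.0942  0.036 ]
```

```bash
cat > h.py <<'E'
from geo import *
np.set_printoptions(precision=4,suppress=True)
YAW=0.0175
YB=np.array([-np.sin(YAW),np.cos(YAW)])
POST=np.array([.464,-.155]); Z=.016; R0=.215; SGN=1
def u_of(th): # th: angle out of line (free end to +x); returns rail axis dir
    a=th-YAW; return np.array([np.sin(a),np.cos(a)])
def rot(th,sgn=None):
    s=SGN if sgn is None else sgn
    x=np.r_[s*u_of(th),0]; z=np.array([0,0,-1.]); return np.column_stack([x,np.cross(z,x),z])
def ft(n=4,dt=.02):
    F=[];M=[]
    for _ in range(n):
        robot.hold(dt); s=robot.state(); F.append(s["wrist_force"]); M.append(s["ft_torque"])
    return np.mean(F,0),np.mean(M,0)
E
python3 - <<'E'
from h import *
N0=np.array([.4969,-.1121]); th=.423
g=N0+R0*u_of(th); e=POST+R0*u_of(0)
for s in(1,-1):
    print(s,robot.ik(np.r_[g,Z],rot(th,s)),robot.ik(np.r_[e,Z],rot(0,s)))
E
```

```text
1 [-0.1603  0.9705 -0.1118  1.8083  0.253   0.3767 -0.8651] [ 0.0224  0.9465 -0.4107  2.1694  1.3765  0.3365 -1.5746]
-1 [ 0.3781  1.3242 -1.2597  1.7789  1.3809  1.223   1.4076] [-0.2588  0.9264  0.0495  2.183  -0.8782  0.0514 -2.4756]
```

Run:
```python
from h import *
N0=np.array([.4969,-.1121]); th=.423
g=N0+R0*u_of(th)
robot.movep(np.r_[g,.12],rot(th)); print(robot.state()["clock"])
robot.command_gripper(.85,20)
robot.move_l(np.r_[g,Z],rate=.1)
print(ft(8))
robot.command_gripper(0,20)
s=robot.state();print(s["clock"],s["eef_pos"],s["opening"],s["grasp_force"],s["joint_positions"]); print(ft(8))
import cv2
a=robot.get_image("top")[195:365,228:412,::-1]; cv2.imwrite("pics/top1.png",cv2.resize(a,None,fx=3.5,fy=3.5,interpolation=cv2.INTER_CUBIC))
```

```text
2.9917
(array([-0.0173, -0.152 ,  0.3453]), array([-0.0498, -0.0603, -0.0023]))
5.3083 [0.5818 0.0854 0.016 ] 0.47501747745895523 19.999602322932333 [-0.1412  0.9715 -0.1451  1.8071  0.3228  0.386  -0.9294]
(array([ 0.1401, -0.1624,  0.3692]), array([-0.0576, -0.0741,  0.0419]))
```

View pics/top1.png

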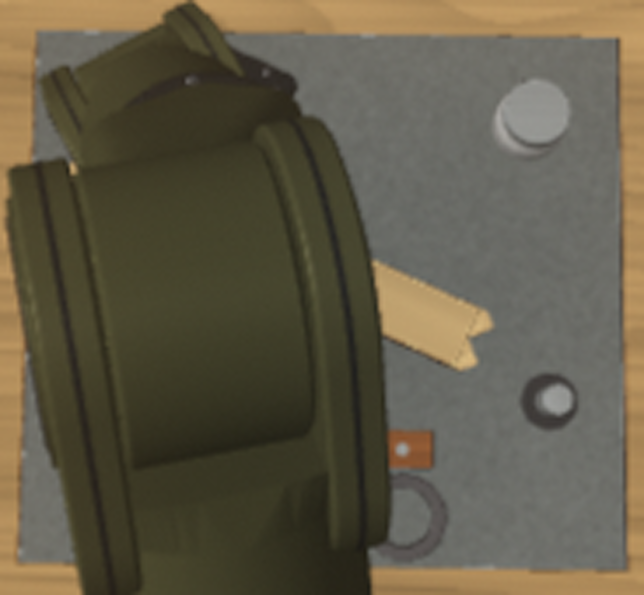

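The picture shows the rail gripped and unmoved, with the notch still at about (475,340) and the post at (556,399). Next I'll slide the rail so the notch faces the post, then creep in under force feedback.

Run:
```python
from h import *
th=.423;u=u_of(th);n=np.array([u[1],-u[0]])
robot.move_l(np.r_[POST+(R0+.014)*u,Z],rate=.05)
F,M=ft();print("drag",F[:2]@u,F[:2]@n,F[2],M[2],robot.state()["clock"])
d=.014
while d>-.006:
    d-=.001 
    robot.move_l(np.r_[POST+(R0+d)*u,Z],rate=.02)
    F,M=ft(3,.02);f=F[:2]@u
    print(round(d,4),f,F[:2]@n,F[2],M[2],robot.state()["clock"])
    if f>7:break
print(robot.state()["eef_pos"])
```

```text
drag -2.8642025732528156 -0.6163258353276707 2.667689262931992 0.03994796333371028 6.525
0.013 -2.302731673033118 -1.3159417216496714 2.941707163102096 -0.06618478716887344 6.825
0.012 0.002942603319079946 -1.4804267676487042 2.120777026062623 -0.09355095377158118 7.125
0.011 1.7794884366010753 -0.6511842066335921 0.6521015097934066 -0.06613693713505997 7.425
0.01 2.068071898597077 0.012671216238110405 0.1448895374009204 -0.0018042961645104959 7.725
0.009 1.1940935808696524 0.08625319678117613 0.060215323349006755 0.020925895349233448 8.025
0.008 1.1569381872609623 0.26344324377809236 -0.055514620521430774 0.01905985515215325 8.325
0.007 1.1650973938071563 -0.3038707046087506 0.4761902879901448 0.01745081102336476 8.625
0.006 1.598428137721671 -0.06907169000750188 0.605585403171501 0.017822940459061826 8.925
0.005 1.8163561237974999 -0.29371172167060317 0.5508932973015267 0.03798406943194135 9.225
0.004 1.8743316717191654 -0.42556754006447384 0.5210755740952143 0.013613799004484265 9.525
0.003 1.8214450958830872 0.47381230205386465 1.3813906575977468 -0.003563032345504593 9.825
0.002 1.4602979402394476 0.15745916523976583 1.1213918131410041 0.0074837972020588076 10.125
0.001 2.0072913038050695 0.17326249915472125 1.0856828355037316 -0.0005997567801945385 10.425
-0.0 1.4583022080921093 -0.21252698680418788 0.9264579029913326 0.034752825107876084 10.725
-0.001 1.7607223444156868 0.346061968200484 1.1094216282847489 -0.000905868877610907 11.025
-0.002 2.634296151028883 -0.12599507879744287 0.2637537791202107 -0.014759839284673911 11.325
-0.003 5.135344035539365 -0.37735217796666043 -1.3355639511674224 -0.08140554703093388 11.625
-0.004 6.872141805855298 0.043217735301074305 -0.785188431207998 -0.13287106114360805 11.925
-0.005 7.6615965964216395 -0.4134974426406151 -1.2878875355508248 -0.15794768419152688 12.225
[0.548  0.0407 0.0161]
```

Run:
```python
from h import *
def go(th,r,rate): robot.move_l(np.r_[POST+r*u_of(th),Z],rot(th),rate=rate)
def meas(th,k=3):
    F,M=ft(k,.02);u=u_of(th);n=np.array([u[1],-u[0]]);return F[:2]@u,F[:2]@n,F[2],M[2]
th=.423;r=.210
for _ in range(4):
    r-=.0008;go(th,r,.02);m=meas(th)
    print(round(r,4),np.array(m))
    if m[0]>10:break
robot.hold(.3);m=meas(th);print("home",np.array(m),robot.state()["clock"])
while th>.065:
    th-=.02;go(th,r,.03);m=meas(th,2)
    s=robot.state()["eef_pos"]
    print(round(th,3),round(r,5),np.array(m),np.linalg.norm(s[:2]-POST))
    r+=np.clip((m[0]-8.5)*.00025,-.001,.001)
    if m[0]>17 or abs(m[1])>12 or abs(m[3])>1.2: print("STOP");break
print(robot.state()["clock"],th,r)
```

```text
0.2092 [ 9.4738 -1.1784 -0.3481 -0.2016]
0.2084 [10.5734 -1.4468 -1.2807 -0.2295]
home [10.345  -0.9616 -0.5316 -0.234 ] 13.175
0.403 0.2084 [10.3634 -0.8933 -1.1406 -0.1989] 0.21293496119623256
0.383 0.20887 [ 9.8597 -0.4998 -0.3952 -0.17  ] 0.2129264091040221
0.363 0.20921 [ 9.6749 -0.6468 -0.9947 -0.1269] 0.21292368237414988
0.343 0.2095 [ 8.764  -1.2219 -0.284  -0.174 ] 0.2129437877648703
0.323 0.20957 [ 8.9779 -0.3333 -0.9431 -0.1558] 0.2129144919692206
0.303 0.20968 [ 8.2592 -0.293  -1.0526 -0.107 ] 0.21292290799091093
0.283 0.20962 [ 8.6679 -0.3373 -0.3511 -0.1382] 0.21294222099077528
0.263 0.20967 [ 9.2555 -0.981  -0.3576 -0.1933] 0.21290345153602006
0.243 0.20986 [ 8.5271 -0.704  -0.825  -0.2035] 0.21295667766565116
0.223 0.20986 [ 8.4119 -0.6107 -0.7688 -0.1328] 0.21294118246100494
0.203 0.20984 [ 8.9119 -0.8704 -0.5771 -0.1516] 0.21288422329187037
0.183 0.20994 [ 8.7819 -1.2794 -0.0174 -0.1421] 0.21290358807856236
0.163 0.21001 [ 9.0477 -1.454  -0.3789 -0.1299] 0.21292772072960192
0.143 0.21015 [ 8.6608 -1.1165  0.3331 -0.1418] 0.21292334122222545
0.123 0.21019 [ 8.2746 -1.1472 -0.1092 -0.0713] 0.21289958343810417
0.103 0.21013 [ 8.8724 -0.7077  0.2749 -0.1024] 0.2129490057949031
0.083 0.21023 [ 7.7259 -1.2761  0.1065 -0.0901] 0.21287300459920308
0.063 0.21003 [ 9.4822 -2.1858  0.3422 -0.0629] 0.21288685386056266
19.025 0.06299999999999989 0.2102796977471797
```

Run:
```python
from h import *
def go(th,r,rate): robot.move_l(np.r_[POST+r*u_of(th),Z],rot(th),rate=rate)
def meas(th,k=3):
    F,M=ft(k,.02);u=u_of(th);n=np.array([u[1],-u[0]]);return F[:2]@u,F[:2]@n,F[2],M[2]
th=.063;r=.2103
while th>-.05:
    th-=.004;go(th,r,.02);m=meas(th,4)
    s=robot.state();d=s["eef_pos"][:2]-POST; T=-.213*m[1]+m[3]
    ang=np.arctan2(d[0],d[1])+YAW; tr=np.arctan2(s["tcp_rot"][0,0],s["tcp_rot"][1,0])+YAW
    print(round(th,3),round(r,5),np.array(m),"pos-ang %.4f tool-ang %.4f T %.2f"%(ang,tr,T))
    r+=np.clip((m[0]-8.5)*.0002,-.0005,.0005)
    if m[1]>5 or abs(T)>1.3 or m[0]>15: break
print(s["clock"],th,r)
```

```text
0.059 0.2103 [ 8.1369 -1.1633  0.5351 -0.1702] pos-ang 0.0578 tool-ang 0.0564 T 0.08
0.055 0.21023 [ 8.4893 -0.4045 -0.319  -0.2216] pos-ang 0.0546 tool-ang 0.0526 T -0.14
0.051 0.21023 [ 8.5317 -0.7572  0.2218 -0.2137] pos-ang 0.0507 tool-ang 0.0486 T -0.05
0.047 0.21023 [ 8.9587 -0.7759 -0.1391 -0.2122] pos-ang 0.0465 tool-ang 0.0446 T -0.05
0.043 0.21032 [ 8.6136 -0.9151  0.6435 -0.2385] pos-ang 0.0427 tool-ang 0.0407 T -0.04
0.039 0.21035 [ 8.1402 -0.5711 -0.4743 -0.228 ] pos-ang 0.0388 tool-ang 0.0367 T -0.11
0.035 0.21027 [ 8.4781 -0.2355 -0.016  -0.2282] pos-ang 0.0348 tool-ang 0.0326 T -0.18
0.031 0.21027 [ 8.5606 -0.2954  0.1975 -0.2265] pos-ang 0.0307 tool-ang 0.0286 T -0.16
0.027 0.21028 [ 8.5318 -0.4626  0.2107 -0.2234] pos-ang 0.0266 tool-ang 0.0246 T -0.12
0.023 0.21029 [ 8.8848 -0.9366  0.4423 -0.2594] pos-ang 0.0227 tool-ang 0.0206 T -0.06
0.019 0.21037 [ 8.2761 -0.55    0.1948 -0.2434] pos-ang 0.0185 tool-ang 0.0167 T -0.13
0.015 0.21032 [ 8.8204 -0.3572  0.0336 -0.2316] pos-ang 0.0148 tool-ang 0.0127 T -0.16
0.011 0.21038 [ 8.4064 -0.1822  0.104  -0.2415] pos-ang 0.0104 tool-ang 0.0087 T -0.20
0.007 0.21037 [ 8.9267 -0.4833  0.1728 -0.2355] pos-ang 0.0066 tool-ang 0.0046 T -0.13
0.003 0.21045 [ 8.0927 -0.8371  0.4549 -0.2109] pos-ang 0.0026 tool-ang 0.0007 T -0.03
-0.001 0.21037 [ 7.7841  0.3083 -0.0276 -0.4604] pos-ang 0.0020 tool-ang -0.0021 T -0.53
-0.005 0.21023 [ 8.0257  2.6379 -1.503  -0.5659] pos-ang 0.0019 tool-ang -0.0055 T -1.13
-0.009 0.21013 [ 8.6528  3.7129 -2.4726 -0.6428] pos-ang 0.0020 tool-ang -0.0091 T -1.43
24.725 -0.009000000000000025 0.2101621332702389
```

Run:
```python
from h import *
import cv2
def meas(th,k=4):
    F,M=ft(k,.02);u=u_of(th);n=np.array([u[1],-u[0]]);return np.array([F[:2]@u,F[:2]@n,F[2],M[2]])
robot.hold(.6);print(meas(0))
# untwist the tool, keeping the light push on the fence, then ease the push on the post
u=u_of(-.005)
robot.move_l(np.r_[POST+.2102*u,Z],rot(0.0),rate=.02);robot.hold(.3);print(meas(0))
u=u_of(0.0)
robot.move_l(np.r_[POST+.2115*u,Z],rot(0.001),rate=.02);print(meas(0))
robot.command_gripper(.7);print(meas(0))
p=robot.state()["eef_pos"];robot.move_l(np.r_[p[:2],.2],rate=.1)
s=robot.state();print(s["clock"])
robot.set_joints(np.r_[1.2,s["joint_positions"][1:]])
ims=[robot.get_image("top")[195:365,228:412,::-1],robot.get_image("scene")[165:330,215:425,::-1]]
for i,a in enumerate(ims): cv2.imwrite(f"pics/end{i}.png",cv2.resize(a,None,fx=3.5,fy=3.5,interpolation=cv2.INTER_CUBIC))
print(robot.state()["clock"])
```

```text
[ 8.8077  3.8816 -2.0947 -0.6332]
[ 7.4014  2.4395 -1.475  -0.0415]
[ 5.8233  0.8721 -1.0351  0.0961]
[ 0.1297 -0.1113 -0.1421 -0.0026]
28.8667
30.7167
```

View pics/end0.png

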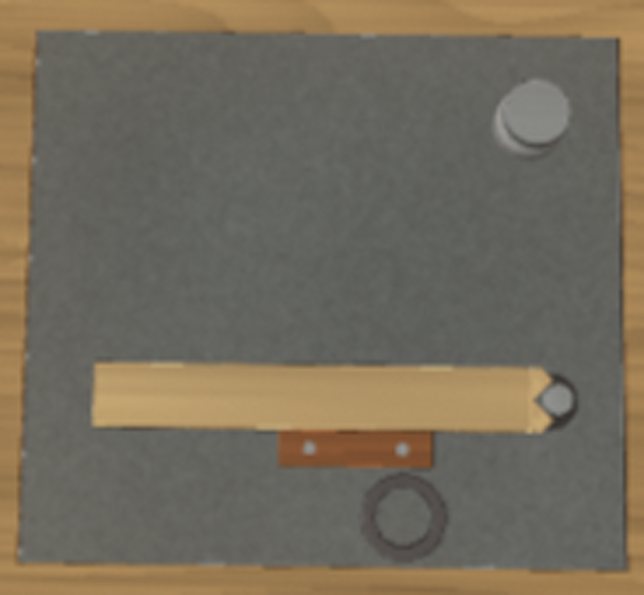

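View pics/end1.png

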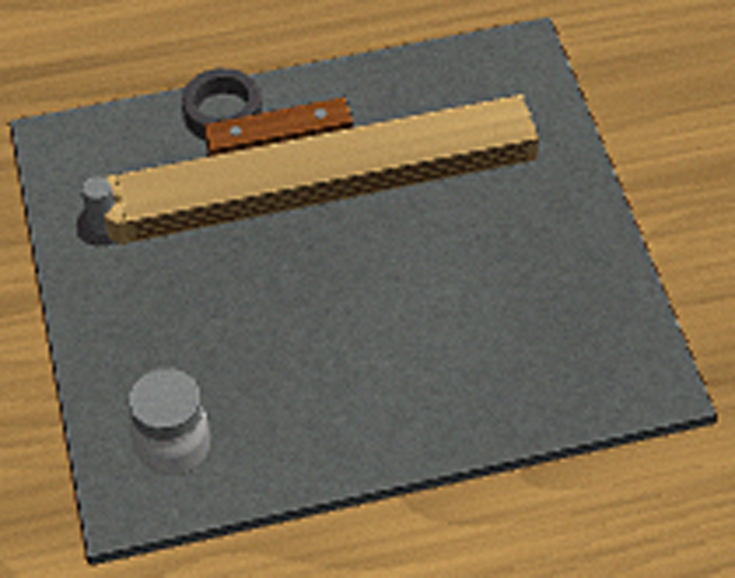

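The pictures show the notch home on the post at (556,399) in the top crop. The rail lies flush along the fence from (280,430) to (432,430), and the tape and jar have not moved. I'll hand the job in.

```bash
python3 -c "
from workcell import robot
print(robot.finish_job())"
```

```text
the job is handed in; nothing more can be done
None
```

I seated the rail's notch on the post, swung the rail flush along the fence under light pressure, let it go and handed the job in at about 31 s; the final pictures show it seated and in line, and no verdict came back.

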